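# Swing the bench magnifier over the large culture dish

## Task

Swing the bench magnifier round on its post until its lens is centred over the large round culture dish, ready for reading, then let go of it. Leave the dish lying where it is.

Things in the scene. Friction and masses are not known exactly. Their poses are not given: they have to be found in the camera images.
- swing_arm: Level white arm of the bench magnifier, swinging about a vertical post on a round white foot at the far side. Origin on the pivot axis, 165 mm above the table, mid-height of the arm; x points along the arm to the lens (lens centre at 230 mm, handle at 290 mm), z up. Swings level only, 77 degrees either way from the stand's front (about -x world). Friction holds it; 1 to 2 N at the handle moves it.
- lens (a point): Centre of the round clear lens (90 mm across, in a white ring 112 mm across and 14 mm thick), 165 mm above the table, 230 mm from the pivot axis.
- handle (a point): Grip point on the upright grey handle, a round stem 16 mm in diameter at the arm's free end, just outside the lens ring. Its top is 235 mm above the table, 70 mm above the middle of the arm. This point is on its axis, 25 mm below the top, 210 mm above the table, 290 mm from the pivot axis; nothing stands beside or above it. The stem may turn between the fingers as the arm swings.
- dish (a point): Centre, half-way up, of the large round culture dish: flat, lidded, clear with a tan filling, 90 mm in diameter, 18 mm high, loose on the table. It lies in one of three places under the lens's path, its centre within 10 mm of 230 mm from the pivot axis. A square dish (78 mm) and a small round dish (54 mm) lie in the other two: not meant.
There are look-alikes about, which are no part of the job. Leave any green or red look-alike of the part that bears dish alone.

How it is judged (in metres and radians):
At the end, for the whole second after the job is handed in: The magnifier's lens stands at rest with its centre within 20 mm, measured level, of the centre of the large round dish, and the dish lies within 15 mm of where it was (horizontal distance between lens and dish below 0.02 m and angular speed of swing_arm below 0.03 rad/s and distance of dish from where it was at the start of the episode below 0.015 m); the robot touches nothing.
It fails at once if the large dish is pushed or lifted more than 15 mm from where it lay (distance of dish from where it was at the start of the episode above 0.015 m).
It also fails if it takes over 48 s, if anything falls off the work surface, if the arm or the gripper's body presses on something with over 40 N, if the wrist force passes 120 N, or if a joint passes its speed limit or range.

## Robot

A 6-joint arm with a two-finger parallel gripper is mounted at the origin on the work surface. World frame = base frame: x ahead of the robot, y to its left, z up, the work surface at z = 0. Lengths are in m, angles in degrees, forces in N, time in s.
With the tool pointing down it reaches from about 0.25 to 0.725 m from the base axis. Payload 9.7 kg.
Tool frame: the origin (TCP) lies on the centre line of the jaws, within the pads' length; the fingertips stand 22 mm ahead of it and the grasp point (between the pads) lies 3 mm ahead of it; z points along the fingers, y is the direction in which the jaws open and shut (so a half turn about z gives the same grasp; the last joint's range is limited). The gripper opens to 85 mm and grips with 20 to 120 N. Pads are 22 mm wide; open, the fingers measure 114 mm over their backs; the gripper's body (76 mm by 85 mm) begins 54 mm behind the grasp point. The pads swing forward as they close: fully open they stand 13 mm farther back than shut.
Start: joints at [73.625, 4.979, 10.078, 95.1, 0, 90], TCP at [0.155, 0.528, 0.253] pointing down, gripper open.
Joint ranges: [-179.16, 179.16], [-48.56, 103.87], [-65.8, 70.77], [-126.05, 130.52], [-82.76, 87.17], [-180, 180]. Speed limits (degrees/s): [127.2, 127.2, 147.25, 180, 180, 180].

## Interface

Orientations are given as [roll, pitch, yaw] about the fixed x, y, z axes, in that order (R = Rz(yaw) Ry(pitch) Rx(roll)).
In Python, from workcell import get_obs, camera, camera_params, job_done gives the robot as it stands.
- The arm moves only by the tool servo_tool, never from a script. Its argument "steps" is a list of rows, each an object of numbers: "x", "y", "z": the shift along the world's x, y, z in mm; "yaw": the turn about the world's z in degrees. A call has 1 to 12 rows; each row is the pose to reach, as a shift and turn from the pose measured when the call began; what a row does not reach only later rows make up. A row lasts 1/8 s, in which the tool goes at most 62.5 mm and 10.7 degrees, less where a joint would pass 70% of its speed; a pose out of reach is approached as far as the arm can. A call with a gripper value outside its range is refused whole. "grip" is the finger opening in mm, from 0 to 85.4, set as the call begins (left out, the last holds). The fingers move at their own pace and stop on an object; "grip_force" is the grip in N (left out, the last holds). Time passes only in rows, so rows that repeat a pose let the fingers close. It gives the time, the measured TCP pose, the force and the opening at its end, in the units of the state.
- get_obs(): the state, without advancing time (a new reading comes with each control period).
- camera(name): name is "side" or "top" or "wrist"; returns (picture, depth): 480x640x3 uint8, red, green, blue; 480x640 float32, m along the optical axis (not along the pixel's ray), 0 where there is no reading.
- camera_params(name): a dict with "intrinsics" (3x3 intrinsics, pixels), "rvec" (rotation vector, rad) and "tvec" (3), from world to camera coordinates, as OpenCV has them; the wrist camera has in their place "hand_eye" (4x4, takes a point from camera to tool coordinates, whose origin is the TCP and whose axes are the flange's). Camera axes: x right, y down, z forward; pixel columns grow to the right and rows downward; lengths in m; the calibration is good to about 2 mm. A picture is of the moment at which its call begins: read the wrist's pose just before it. camera_params takes no time and is no camera call.
- job_done(): hands the job in, once; it reports no verdict.
The state is a dict: "time": time; "q": joint angles; "qd": joint speeds; "joint_efforts": joint torques, N m; "ee_pos": TCP position; "tcp_rot": TCP orientation; "wrist_force": force on the tool from outside, world axes, zero at the start; "torque": the same for the moment, N m; "opening": finger opening in m.
Only numpy, scipy, OpenCV 4.12 (cv2) and the standard library are available. Lean on these libraries where they do the work, as an engineer would, in place of code of your own. Each camera call takes 0.05 s, during which the arm holds its last target.

## Working session

There is one attempt and no reset: what is moved stays moved. The work goes in short steps, Python scripts to look and compute and a tool call to move; the robot and the scene stay as the last step left them, time stands still between calls to the robot, and variables do not carry over. Pictures are saved under pics/ and viewed, and the job is handed in when it is done.

Besides the shell and the picture viewer there is one more tool, called after "Call:" as a command line: name --argument value ..., lists and objects as JSON in quotes. servo_tool: Moves the arm, as the interface text tells. Its arguments: {"type":"object","properties":{"steps":{"type":"array"},"grip":{"type":"number"},"grip_force":{"type":"number"}},"required":["steps"]}

```bash
mkdir -p pics; python3 - <<'E'
from workcell import *
import cv2,numpy as np
o=get_obs();print(o['time'],o['ee_pos'],o['tcp_rot'],o['opening'])
for n in ['top','side']:
    im,d=camera(n);cv2.imwrite(f'pics/{n}0.png',im[:,:,::-1]);np.savez(f'{n}0.npz',im=im,d=d)
    print(n,camera_params(n))
E
```

```text
0.0 [0.1549863  0.52750862 0.25260419] [-1.79926734e+02 -1.40802320e-03  1.63624930e+02] 0.08540141804286044
top {'intrinsics': array([[523.90599542,   0.        , 308.45642247],
       [  0.        , 523.90599542, 236.33153971],
       [  0.        ,   0.        ,   1.        ]]), 'rvec': array([ 2.16737545, -2.17453835,  0.05990747]), 'tvec': array([0.08568438, 0.51968093, 0.98978591])}
side {'intrinsics': array([[625.02788891,   0.        , 317.42774804],
       [  0.        , 625.02788891, 223.80573197],
       [  0.        ,   0.        ,   1.        ]]), 'rvec': array([ 2.28286354, -0.10084798,  0.01657995]), 'tvec': array([-0.49712849,  0.19168747,  1.10630325])}
```

View pics/top0.png

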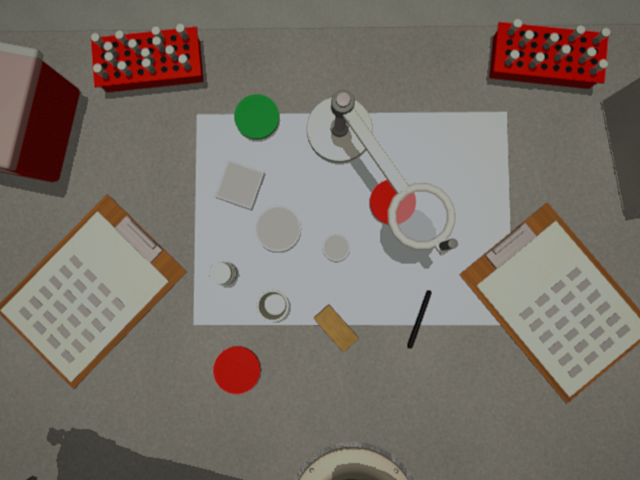

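View pics/side0.png

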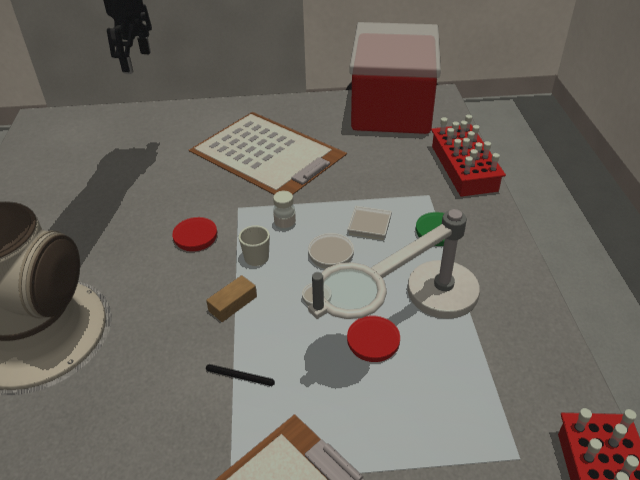

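The top view shows the large tan round dish at about (278,229), the square dish at (240,185) and the small dish at (336,248). The lens ring is at (421,216), the handle top at about (452,243) and the post top at (343,100). Next I'll measure these.

```bash
cat > h.py <<'E'
import numpy as np,cv2
from workcell import camera_params
def ray(n,uv,z):
    p=camera_params(n);R=cv2.Rodrigues(p['rvec'])[0];c=-R.T@p['tvec']
    d=R.T@np.linalg.inv(p['intrinsics'])@np.r_[uv,1.]
    return c+d*(z-c[2])/d[2]
def proj(n,X):
    p=camera_params(n);return cv2.projectPoints(np.array([X],float),p['rvec'],p['tvec'],p['intrinsics'],None)[0].ravel()
def dpt(n,uv,dep):
    p=camera_params(n);R=cv2.Rodrigues(p['rvec'])[0]
    return R.T@(np.linalg.inv(p['intrinsics'])@np.r_[uv,1.]*dep-p['tvec'])
E
python3 - <<'E'
from h import *
z=np.load('top0.npz');im=z['im'];d=z['d']
K=camera_params('top')['intrinsics']
v,u=np.mgrid[:480,:640]
p=camera_params('top');R=cv2.Rodrigues(p['rvec'])[0]
P=(np.stack([(u-K[0,2])/K[0,0]*d,(v-K[1,2])/K[1,1]*d,d],-1)-p['tvec'])@R
box=lambda a,b,c,e:(u>=a)&(u<b)&(v>=c)&(v<e)&(d>0)
def rep(nm,m):
    m=m.astype(np.uint8);c=max(cv2.findContours(m,0,1)[0],key=cv2.contourArea)
    print(nm,m.sum(),'enclosing',cv2.minEnclosingCircle(c),'meanxyz',P[m>0].mean(0).round(4))
    return c
c=rep('dish',box(245,312,200,260)&(P[...,2]>.009))
e=cv2.minEnclosingCircle(c)[0];print(ray('top',e,.018))
m=box(380,440+20,175,260)&(abs(P[...,2]-.165)<.02)
c=rep('ring',m)
q=P[m][:,:2];
c=rep('handle',box(430,470,225,260)&(P[...,2]>.222));e=cv2.minEnclosingCircle(c)[0];print(ray('top',e,.235))
c=rep('posttop',box(320,370,80,125)&(P[...,2]>.172));print(P[...,2][80:125,320:370].max())
c=rep('foot',box(295,385,90,170)&(P[...,2]>.006)&(P[...,2]<.03))
g=cv2.resize(im[80:270,210:470],None,fx=3,fy=3,interpolation=2);cv2.imwrite('pics/crop.png',g[:,:,::-1])
E
```

```text
dish 1748 enclosing ((277.5077819824219, 228.15370178222656), 23.11412811279297) meanxyz [0.5384 0.1465 0.0173]
[0.53637471 0.14407488 0.018     ]
ring 3844 enclosing ((416.0, 213.0), 49.67906951904297) meanxyz [ 0.544  -0.1028  0.1682]
handle 99 enclosing ((451.8043518066406, 243.67391967773438), 5.843439102172852) meanxyz [ 0.4919 -0.1375  0.2332]
[ 0.49129269 -0.1371737   0.235     ]
posttop 531 enclosing ((343.6000061035156, 103.4000015258789), 14.16766357421875) meanxyz [0.7267 0.0213 0.1832]
1.028779993701124
foot 2245 enclosing ((338.8333435058594, 129.5), 32.99924850463867) meanxyz [0.7202 0.0328 0.021 ]
```

View pics/crop.png

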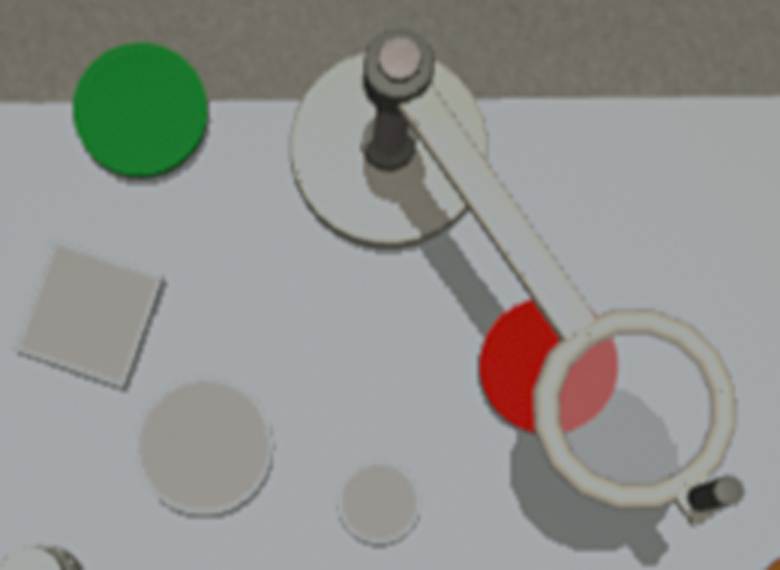

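```bash
python3 - <<'E'
from h import *
z=np.load('top0.npz');d=z['d'];print(d[95:103:2,340:347:2])
L=ray('top',(421.5,215.5),.168);H=ray('top',(452,243.5),.235)
print('lens',L,'handle',H)
print('post depth',dpt('top',(343.3,99),np.median(d[97:102,341:346])))
print('foot z.012',ray('top',(339.3,129.3),.012))
D=np.array(ray('top',(278.2,229),.018));print('dish',D)
s=np.load('side0.npz');im=s['im'];
# side dish, hand check
for nm,X in [('dish',D),('lens',L),('handle',H)]: print(nm,proj('side',X))
P=np.array([.7265,.03])
for P in (dpt('top',(343.3,99),np.median(d[97:102,341:346]))[:2],ray('top',(339.3,129.3),.012)[:2]):
  print(P,[ (np.hypot(*(X[:2]-P)),np.degrees(np.arctan2(*(X[:2]-P)[::-1]))) for X in (L,H,D)])
E
```

```text
[[0.8595326  0.85886604 0.8585728  0.8567815 ]
 [0.8558807  0.8562103  0.8563573  0.85584164]
 [0.85846233 0.8584773  0.8541609  0.85922444]
 [0.8599895  0.8570103  0.85798377 0.8565526 ]]
lens [ 0.54212985 -0.10545664  0.168     ] handle [ 0.49155451 -0.1374734   0.235     ]
post depth [0.73198764 0.02259329 0.19029417]
foot z.012 [0.7325389  0.02270196 0.012     ]
dish [0.53471956 0.14272606 0.018     ]
dish [329.78113671 248.75807719]
lens [349.22957294 288.18685258]
handle [316.39978954 274.49814653]
[0.73198764 0.02259329] [(np.float64(0.22900384936467275), np.float64(-146.00223360122413)), (np.float64(0.28884153798419826), np.float64(-146.34658505502105)), (np.float64(0.23096878678449684), np.float64(148.65932349373153))]
[0.7325389  0.02270196] [(np.float64(0.2295217466587829), np.float64(-146.05668829063387)), (np.float64(0.28936071318898016), np.float64(-146.3891616954311)), (np.float64(0.23138339490315796), np.float64(148.75330725611275))]
```

Both post measurements agree: the pivot is at about (0.732, 0.023). The arm stands at -146° and the dish lies at 148.7°. I'll rise and go to above the handle in stages.

Call:
servo_tool --steps '[{"z": 30},{"z": 60,"x": 20,"y": -30,"yaw": 2},{"z": 60,"x": 45,"y": -75,"yaw": 4},{"z": 60,"x": 70,"y": -120,"yaw": 6},{"z": 60,"x": 95,"y": -165,"yaw": 8},{"z": 60,"x": 120,"y": -210,"yaw": 10},{"z": 60,"x": 145,"y": -255,"yaw": 12},{"z": 60,"x": 170,"y": -300,"yaw": 14},{"z": 60,"x": 195,"y": -345,"yaw": 16.4},{"z": 60,"x": 220,"y": -385,"yaw": 16.4},{"z": 60,"x": 245,"y": -427,"yaw": 16.4},{"z": 60,"x": 245,"y": -427,"yaw": 16.4}]'

```text
schema error: expected keys x, y, z, yaw
```

```bash
python3 -c "
from workcell import *
o=get_obs();print(o['time'],o['q'],o['ee_pos'],o['tcp_rot'])"
```

```text
0.1 [7.36247840e+01 5.00893680e+00 1.00389204e+01 9.50973616e+01
 2.13430962e-03 9.00011771e+01] [0.15500431 0.52753653 0.25264379] [-1.79932622e+02 -2.13292396e-03  1.63623604e+02]
```

Call:
servo_tool --steps '[{"x": 0,"y": 0,"z": 30,"yaw": 0},{"x": 20,"y": -30,"z": 60,"yaw": 2},{"x": 45,"y": -75,"z": 60,"yaw": 4},{"x": 70,"y": -120,"z": 60,"yaw": 6},{"x": 95,"y": -165,"z": 60,"yaw": 8},{"x": 120,"y": -210,"z": 60,"yaw": 10},{"x": 145,"y": -255,"z": 60,"yaw": 12},{"x": 170,"y": -300,"z": 60,"yaw": 14},{"x": 195,"y": -345,"z": 60,"yaw": 16.4},{"x": 220,"y": -385,"z": 60,"yaw": 16.4},{"x": 245,"y": -427,"z": 60,"yaw": 16.4},{"x": 245,"y": -427,"z": 60,"yaw": 16.4}]'

```text
time: 1.6
ee_pos: [0.401, 0.0982, 0.3121]
tcp_rot: [-179.9, -0.0, 179.8]
wrist_force: [-0.3, 0.3, -0.3]
opening: 0.0853
```

```bash
python3 -c "
from workcell import *
o=get_obs();print(o['time'],o['q'],o['ee_pos'],o['tcp_rot'])"
```

```text
1.6 [ 1.38155621e+01 -1.17039680e+01  8.52276132e-01  1.02628749e+02
 -8.47033851e-02  1.40554386e+01] [0.40095904 0.09820008 0.31208884] [-1.79900224e+02 -4.97626159e-02  1.79760134e+02]
```

Call:
servo_tool --steps '[{"x": 15,"y": -40,"z": 0,"yaw": 0},{"x": 30,"y": -80,"z": 0,"yaw": 0},{"x": 45,"y": -120,"z": 0,"yaw": 0},{"x": 60,"y": -160,"z": 0,"yaw": 0},{"x": 75,"y": -200,"z": 0,"yaw": 0},{"x": 90,"y": -236,"z": 0,"yaw": 0},{"x": 90,"y": -236,"z": 0,"yaw": 0},{"x": 90,"y": -236,"z": 0,"yaw": 0}]'

```text
time: 2.6
ee_pos: [0.4908, -0.1369, 0.3119]
tcp_rot: [-179.9, -0.1, 179.8]
wrist_force: [-0.3, 0.1, 0.1]
opening: 0.0854
```

```bash
python3 - <<'E'
from h import *
from workcell import *
o=get_obs();print(o['ee_pos'],o['tcp_rot'])
ims=[]
for n in ['wrist','side']:
    im,d=camera(n);cv2.imwrite(f'pics/{n}1.png',im[:,:,::-1])
print(camera_params('wrist'))
from scipy.spatial.transform import Rotation as Ro
p=camera_params('wrist');H=p['hand_eye'];R=Ro.from_euler('xyz',o['tcp_rot'],degrees=True).as_matrix()
T=np.eye(4);T[:3,:3]=R;T[:3,3]=o['ee_pos'];C=np.linalg.inv(T@H)
for X in [(.4915,-.1375,.235),(.542,-.1055,.172)]:
    c=C@np.r_[X,1];print(p['intrinsics']@(c[:3]/c[2]))
E
```

```text
[ 0.49082135 -0.13691123  0.31190063] [-1.79926282e+02 -9.27454561e-02  1.79782770e+02]
{'intrinsics': array([[360.36849805,   0.        , 318.46739352],
       [  0.        , 360.36849805, 235.61826049],
       [  0.        ,   0.        ,   1.        ]]), 'hand_eye': array([[ 5.12955622e-04, -9.56222081e-01, -2.92641537e-01,
         7.31251990e-02],
       [ 9.99999786e-01,  3.71709212e-04,  5.38265887e-04,
         5.56468898e-04],
       [-4.05924172e-04, -2.92641750e-01,  9.56222067e-01,
        -1.20383945e-01],
       [ 0.00000000e+00,  0.00000000e+00,  0.00000000e+00,
         1.00000000e+00]])}
[316.47650651 257.82847878   1.        ]
[357.71297099 289.75257719   1.        ]
```

View pics/wrist1.png

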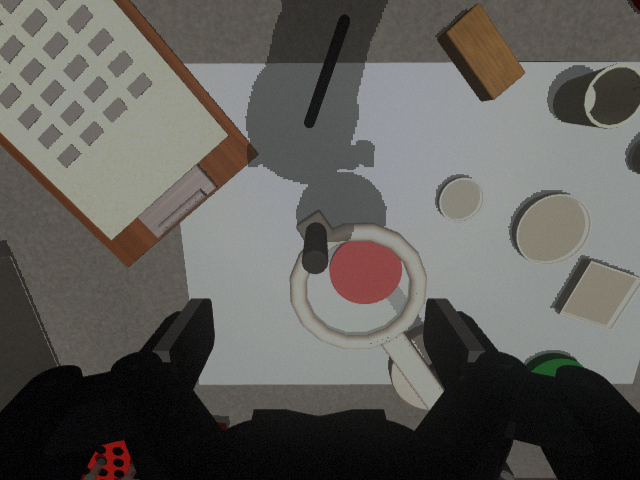

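View pics/side1.png

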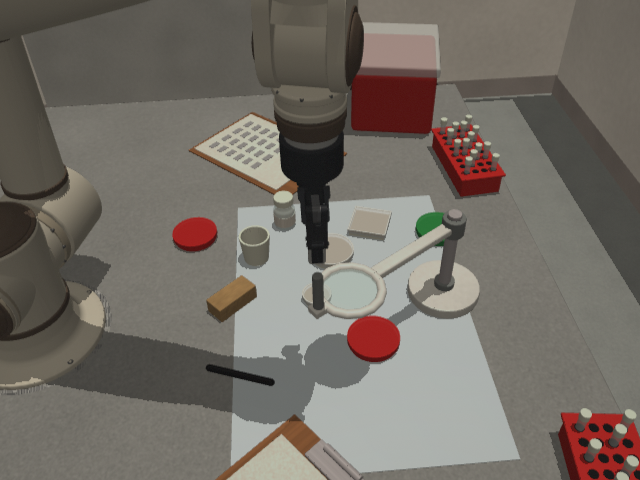

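The wrist picture shows the handle top at (315,260) against a predicted (316,258), so the gripper is aligned. I'll descend and close.

Call:
servo_tool --steps '[{"x": 0,"y": 0,"z": -25,"yaw": 0},{"x": 0,"y": 0,"z": -50,"yaw": 0},{"x": 0,"y": 0,"z": -75,"yaw": 0},{"x": 0,"y": 0,"z": -98,"yaw": 0},{"x": 0,"y": 0,"z": -98,"yaw": 0}]'

```text
time: 3.32
ee_pos: [0.4899, -0.1356, 0.2132]
tcp_rot: [-179.9, -0.2, 179.9]
wrist_force: [-0.4, -0.2, -0.2]
opening: 0.0854
```

Call:
servo_tool --steps '[{"x": 0,"y": 0,"z": 0,"yaw": 0},{"x": 0,"y": 0,"z": 0,"yaw": 0},{"x": 0,"y": 0,"z": 0,"yaw": 0},{"x": 0,"y": 0,"z": 0,"yaw": 0},{"x": 0,"y": 0,"z": 0,"yaw": 0},{"x": 0,"y": 0,"z": 0,"yaw": 0},{"x": 0,"y": 0,"z": 0,"yaw": 0},{"x": 0,"y": 0,"z": 0,"yaw": 0}]' --grip 5 --grip_force 25

```text
time: 4.32
ee_pos: [0.4899, -0.1357, 0.2136]
tcp_rot: [-179.9, -0.1, 179.9]
wrist_force: [-1.4, -1.8, 5.4]
opening: 0.0152
```

Gripped at 15 mm opening. Next I'll compute the arc.

```bash
python3 - <<'E'
import numpy as np
P=np.array([.7323,.0226]);g=np.array([.4899,-.1357])
a0=np.degrees(np.arctan2(*(g-P)[::-1]))%360;r0=np.hypot(*(g-P));print(a0,r0)
for a in np.linspace(a0,148.7,23)[1:]:
    print(a.round(1),((P+r0*np.array([np.cos(np.radians(a)),np.sin(np.radians(a))])-g)*1000).round(1))
E
```

```text
213.14665766839374 0.28951105332957494
210.2 [-7.8 12.6]
207.3 [-14.9  25.6]
204.4 [-21.3  38.9]
201.4 [-27.1  52.5]
198.5 [-32.2  66.4]
195.6 [-36.5  80.6]
192.6 [-40.1  94.9]
189.7 [-43.  109.5]
186.8 [-45.1 124.1]
183.9 [-46.5 138.8]
180.9 [-47.1 153.6]
178.0 [-46.9 168.4]
175.1 [-46.  183.2]
172.1 [-44.4 197.9]
169.2 [-42.  212.5]
166.3 [-38.8 227. ]
163.3 [-35.  241.3]
160.4 [-30.4 255.3]
157.5 [-25.1 269.1]
154.6 [-19.  282.7]
151.6 [-12.3 295.9]
148.7 [ -5.  308.7]
```

Call:
servo_tool --steps '[{"x": -7.8,"y": 12.6,"z": 0,"yaw": 0},{"x": -14.9,"y": 25.6,"z": 0,"yaw": 0},{"x": -21.3,"y": 38.9,"z": 0,"yaw": 0},{"x": -27.1,"y": 52.5,"z": 0,"yaw": 0},{"x": -32.2,"y": 66.4,"z": 0,"yaw": 0},{"x": -36.5,"y": 80.6,"z": 0,"yaw": 0},{"x": -40.1,"y": 94.9,"z": 0,"yaw": 0},{"x": -43,"y": 109.5,"z": 0,"yaw": 0},{"x": -45.1,"y": 124.1,"z": 0,"yaw": 0},{"x": -46.5,"y": 138.8,"z": 0,"yaw": 0},{"x": -47.1,"y": 153.6,"z": 0,"yaw": 0},{"x": -47.1,"y": 153.6,"z": 0,"yaw": 0}]'

```text
time: 5.82
ee_pos: [0.443, 0.0191, 0.2135]
tcp_rot: [-180.0, -0.1, -180.0]
wrist_force: [-1.8, 0.7, -1.4]
opening: 0.0153
```

```bash
python3 - <<'E'
import numpy as np
from workcell import *
o=get_obs();P=np.array([.7323,.0226]);g=np.array(o['ee_pos'][:2])
print(g,o['wrist_force'],o['opening'])
a0=np.degrees(np.arctan2(*(g-P)[::-1]))%360;r0=np.hypot(*(g-P));print(a0,r0)
for a in np.linspace(a0,148.7,12)[1:]:
    print(a.round(1),((P+.2895*np.array([np.cos(np.radians(a)),np.sin(np.radians(a))])-g)*1000).round(1))
E
```

```text
[0.44299495 0.01911152] [-1.7582183   0.67720267 -1.44103735] 0.015337054763858464
180.69084730926895 0.28932607736101845
177.8 [ 0.  14.7]
174.9 [ 1.  29.4]
172.0 [ 2.6 43.9]
169.1 [ 5.1 58.4]
166.1 [ 8.2 72.8]
163.2 [12.1 87. ]
160.3 [ 16.7 100.9]
157.4 [ 22.  114.6]
154.5 [ 28. 128.]
151.6 [ 34.6 141.1]
148.7 [ 41.9 153.9]
```

Forces are small, so I'll continue.

Call:
servo_tool --steps '[{"x": 0,"y": 14.7,"z": 0,"yaw": 0},{"x": 1,"y": 29.4,"z": 0,"yaw": 0},{"x": 2.6,"y": 43.9,"z": 0,"yaw": 0},{"x": 5.1,"y": 58.4,"z": 0,"yaw": 0},{"x": 8.2,"y": 72.8,"z": 0,"yaw": 0},{"x": 12.1,"y": 87,"z": 0,"yaw": 0},{"x": 16.7,"y": 100.9,"z": 0,"yaw": 0},{"x": 22,"y": 114.6,"z": 0,"yaw": 0},{"x": 28,"y": 128,"z": 0,"yaw": 0},{"x": 34.6,"y": 141.1,"z": 0,"yaw": 0},{"x": 41.9,"y": 153.9,"z": 0,"yaw": 0},{"x": 41.9,"y": 153.9,"z": 0,"yaw": 0}]'

```text
time: 7.32
ee_pos: [0.4857, 0.174, 0.2135]
tcp_rot: [-180.0, -0.1, -179.9]
wrist_force: [1.3, 0.8, 0.8]
opening: 0.015
```

```bash
python3 - <<'E'
from h import *
from workcell import *
o=get_obs();print(o['ee_pos'],o['wrist_force'])
for n in ['top','side']:
    im,d=camera(n);cv2.imwrite(f'pics/{n}2.png',im[:,:,::-1]);np.savez(f'{n}2.npz',im=im,d=d)
E
```

```text
[0.48571921 0.17399803 0.21350007] [1.33619845 0.84630248 0.75391956]
```

View pics/top2.png

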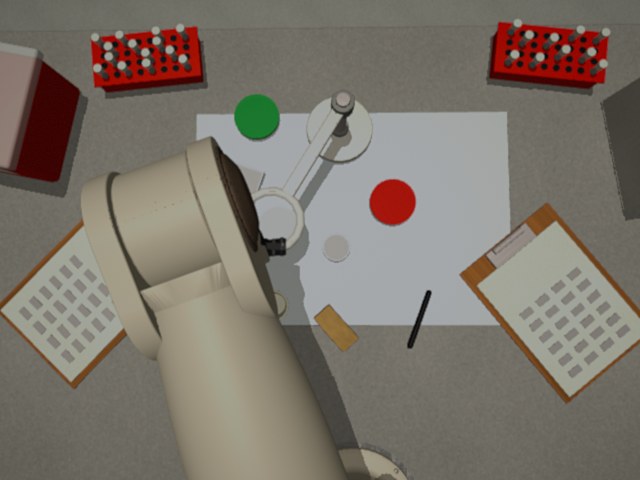

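View pics/side2.png

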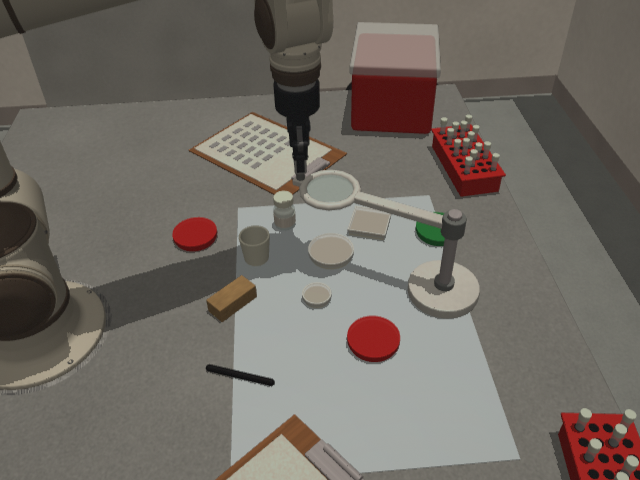

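The side view shows the lens ring at (330,189), above the dish at (330,250). I'll release it, rise and retreat to check.

Call:
servo_tool --steps '[{"x": 0,"y": 0,"z": 0,"yaw": 0},{"x": 0,"y": 0,"z": 0,"yaw": 0},{"x": 0,"y": 0,"z": 0,"yaw": 0},{"x": 0,"y": 0,"z": 0,"yaw": 0},{"x": 0,"y": 0,"z": 0,"yaw": 0},{"x": 0,"y": 0,"z": 0,"yaw": 0},{"x": 0,"y": 0,"z": 0,"yaw": 0},{"x": 0,"y": 0,"z": 0,"yaw": 0}]' --grip 85

```text
time: 8.43
ee_pos: [0.4852, 0.1732, 0.2135]
tcp_rot: [-180.0, -0.1, -180.0]
wrist_force: [0.7, -0.0, 0.4]
opening: 0.0853
```

Call:
servo_tool --steps '[{"x": 0,"y": 0,"z": 25,"yaw": 0},{"x": 0,"y": 0,"z": 50,"yaw": 0},{"x": 0,"y": 0,"z": 75,"yaw": 0},{"x": 0,"y": 0,"z": 100,"yaw": 0},{"x": -15,"y": 35,"z": 100,"yaw": 0},{"x": -30,"y": 70,"z": 100,"yaw": 0},{"x": -45,"y": 105,"z": 100,"yaw": 0},{"x": -60,"y": 140,"z": 100,"yaw": 0},{"x": -90,"y": 175,"z": 100,"yaw": 0},{"x": -120,"y": 210,"z": 100,"yaw": 0},{"x": -150,"y": 245,"z": 100,"yaw": 0},{"x": -150,"y": 245,"z": 100,"yaw": 0}]'

```text
time: 9.93
ee_pos: [0.3334, 0.42, 0.3132]
tcp_rot: [-180.0, -0.1, -179.8]
wrist_force: [-0.1, -0.9, 0.1]
opening: 0.0851
```

```bash
python3 - <<'E'
from h import *
from workcell import *
o=get_obs();print(o['time'],o['ee_pos'],o['wrist_force'])
for n in ['top','side']:
    im,d=camera(n);cv2.imwrite(f'pics/{n}3.png',im[:,:,::-1]);np.savez(f'{n}3.npz',im=im,d=d)
    x0,y0=(210,80) if n=='top' else (240,130)
    cv2.imwrite(f'pics/{n}3c.png',cv2.resize(im[y0:y0+190,x0:x0+260],None,fx=3,fy=3,interpolation=2)[:,:,::-1])
    print(n,'want lens',proj(n,(.5347,.1427,.165)),'dish',proj(n,(.5347,.1427,.018)))
E
```

```text
9.925 [0.33340941 0.41997562 0.31321199] [-0.12090149 -0.87872641  0.09344629]
top want lens [271.11994804 220.91390651] dish [278.2133915  229.00997782]
side want lens [329.08885696 189.48792071] dish [329.77245162 248.7678275 ]
```

View pics/top3c.png

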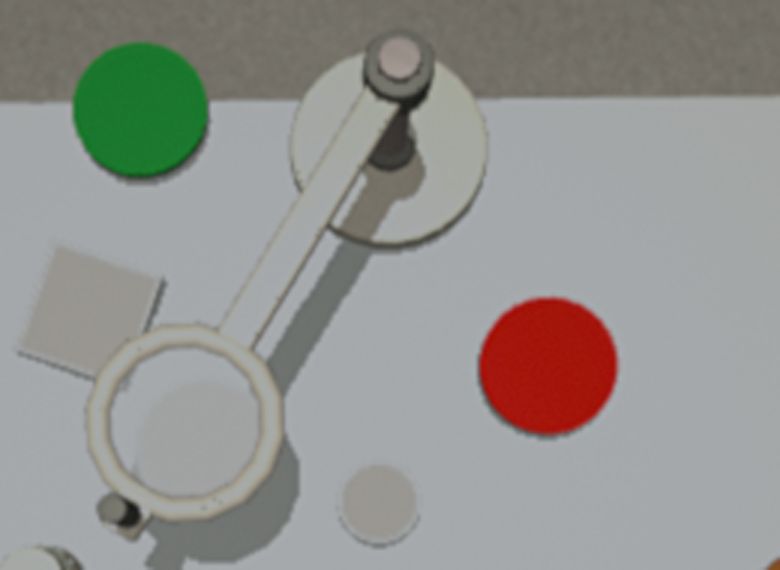

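View pics/side3c.png

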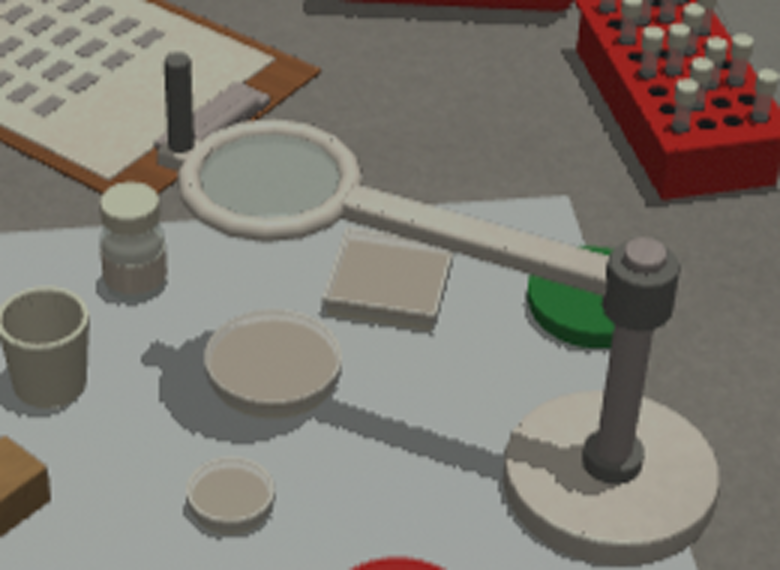

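The ring centre is at (271.7,220.3) in the top view, where (271.1,220.9) was wanted. In the side view it is at (329.7,189.3), where (329.1,189.5) was wanted. The offset is about 1–2 mm, and the dish hasn't moved.

```bash
python3 -c "
from workcell import *
print(max(abs(get_obs()['qd'])));print(job_done())"
```

```text
1.6646875049467629
the job is handed in; nothing more can be done
None
```

The magnifier's lens now stands over the large round dish. I gripped the handle, swung the arm about 65° along its arc, let go, backed the gripper clear and handed the job in at about 10 s.

- **Lens position:** after release, the lens ring was within 1 pixel of the spot above the dish centre in both the top and side views, roughly 1–2 mm. The limit is 20 mm.
- **Dish:** it shows where it lay at the start, by eye in both pictures. I did not measure it again after the swing.
- **Forces:** the largest reading at the end of a move was about 6 N, when the fingers closed on the handle. The robot is clear of everything.
- **Not checked:** I took one set of pictures after letting go, so I judged the arm to be at rest and did not measure its speed. The robot's own joints were still settling at up to 1.7°/s at hand-in, in free space.

One move call was refused because of a missing key and moved nothing. No other check failed or disagreed.

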